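# Uncover the pot: lid onto the sloped rest, spatula across the rim

## Task

The pot is going to simmer uncovered and must not boil over: take the red lid off by its wooden handle and set it down gently on the wire lid rest, leaning centred on the sloped back with its rim behind both hooks and the handle facing out. Then lay the wooden spatula flat across the middle of the open pot, bridging its rim. Leave the pot on its burner and do not disturb the timer, the jars or the mug.

Things in the scene. Friction and masses are not known exactly. Their poses are not given: they have to be found in the camera images.
- pot: Red pot standing on a cast-iron pan support over one of the two front burners. Outside diameter 160, inside 154, height 75 mm; two dark loop handles along its y axis reach 110 mm from the axis, 58 mm above its base. Origin: centre of the underside; z up. 1.8 kg, loose.
- pot_mouth (a point): Centre of the pot's mouth at rim height (75 mm above the pot's origin).
- lid: Red lid, starts on the pot. Origin: centre of the underside of its locating flange (diameter 144, 6 mm deep, hangs in the pot's mouth); z is its axis, towards the handle. Steel rim: diameter 168, z 6 to 10 mm; dome to z 22. Wooden bar handle along the lid's x, 92 long, 14 wide (y), z 41 to 55 mm, on thin posts at x = +-34 mm, 19 mm free under it. 0.36 kg.
- lid_handle (a point): Middle of the lid's wooden bar handle, 48 mm above the lid's origin on its axis.
- lid_rest: Fixed rest, white tray 120x112x12 mm with 2 wires (6 mm thick, y = +-40) sloping 42 deg from level, axis from x,z = -35,50 up to 54,130 mm; at the low end each turns up square to the slope as a 24 mm hook. Origin: centre of tray underside; front -x. Lid seated (flange on wires, rim on both hooks): its origin at (20,0,104) mm here, its z leans 42 deg from vertical to -x; its own turn is free.
- spatula: Flat wooden spatula, 255 mm, lying across the empty pan support of the other front burner (bars' tops 43 mm over the glass; burner cap beneath 28 mm). Handle 16 wide, 12 high from x = -148 to +30 mm; blade 46 wide, 7 high from x = +37 to +107; flat underside. Origin: underside below the balance point; x to the blade, z up. 60 g.
- timer: Bystander: wind-up kitchen timer, red top and white foot, 66 mm wide, 57 mm high; origin centre of the underside.
- spice_jar: Bystander: spice jar with red cap, 45 mm wide, 106 mm high; origin centre of the underside.
- honey: Bystander: honey jar with green cap, 70 mm wide, 101 mm high; origin centre of the underside.
- mug: Bystander: white mug with a pink band, 80 mm wide, 101 mm high; origin centre of the underside.

How it is judged:
On the way, in this order (a step that is already met when the one before it is completed fails the run):
1. the lid leans seated on the lid rest, let go (x of lid in the frame of lid_rest between 0.008 and 0.033 m and y of lid in the frame of lid_rest between -0.012 and 0.012 m and z of lid in the frame of lid_rest between 0.094 and 0.114 m and angle between lid's own z axis and vertical between 0.65 and 0.82 rad and contact force between lid and lid_rest above 0.5 N and contact force between lid and the fingers below 0.05 N and linear speed of lid below 0.02 m/s), for 0.2 s.
2. the spatula lies across the pot's rim, let go (z of spatula in the frame of pot between 0.07 and 0.08 m and horizontal distance between spatula and pot_mouth below 0.035 m and angle between spatula's own z axis and vertical below 0.07 rad and contact force between spatula and pot above 0.1 N and contact force between spatula and the fingers below 0.05 N and linear speed of spatula below 0.02 m/s), for 0.2 s.
At the end, for the whole second after the job is handed in: Lid at rest on the lid rest, let go, origin within 12 mm (z 10 mm) of its seat, axis 37 to 47 degrees from vertical. Spatula still and level within 4 degrees on the pot's rim, let go, balance point within 35 mm of the middle. Pot upright, moved under 30 mm (all of step 1 and all of step 2 and distance of pot from where it was at the start of the episode below 0.03 m and angle between pot's own z axis and vertical below 0.05 rad); the robot touches nothing.
It fails at once if the lid is dropped or banged onto the lid rest (over 120 N) (contact force between lid and lid_rest above 120 N).
It fails at once if the pot is pushed more than 40 mm away (distance of pot from where it was at the start of the episode above 0.04 m).
It fails at once if the timer, a jar or the mug is pushed or tipped (over 30 mm) (distance of any of timer, spice_jar, honey, mug from where it was at the start of the episode above 0.03 m).
It also fails if it takes over 64 s, if anything falls off the work surface, if the arm or the gripper's body presses on something with over 40 N, if the wrist force passes 120 N, or if a joint passes its speed limit or range.

## Robot

A 6-joint arm with a two-finger parallel gripper is mounted at the origin on a cart in front of the work surface, level with it; the furniture and walls round the work are solid. World frame = base frame: x ahead of the robot, y to its left, z up, the work surface at z = 0. Lengths are in m, angles in rad, forces in N, time in s.
With the tool pointing down it reaches from about 0.375 to 0.975 m from the base axis. Payload 3.8 kg.
Tool frame: the origin (TCP) lies between the finger pads; the fingertips stand 8 mm ahead of it and the grasp point (between the pads) lies 11 mm behind it (tcp_to_tips is the distance from the TCP to the fingertips, in m); z points along the fingers, y is the line along which they close (so a half turn about z gives the same grasp; the last joint's range is limited). The gripper opens to 85 mm and grips with 20 to 120 N. Pads are 22 mm wide; open, the fingers measure 114 mm over their backs; the gripper's body (76 mm by 85 mm) begins 54 mm behind the grasp point. The pads swing forward as they close: fully open they stand 13 mm farther back than shut.
Start: joints at [-1.227, 0.264, 1.604, -0, 1.274, -0.037], TCP at [0.251, -0.627, 0.218] pointing down, gripper open.
Joint ranges: [-2.63, 2.63], [-0.94, 2.18], [0.31, 2.57], [-1.31, 4.45], [0, 2.66], [-2.55, 2.55]. Speed limits (rad/s): [2.57, 2.57, 3.14, 3.14, 3.14, 3.14].

## Interface

Orientations are given as a rotation vector (axis times angle).
In Python, from workcell import * gives the robot as it stands.
- The arm moves only by the tool move_arm, never from a script. Its argument "series" is one flat list of numbers, 7 for each row, row after row: the finger opening in cm, from 0 to 8.54, then the shift along the tool's x, y, z in cm, then the turn, a rotation vector about the tool's x, y, z in degrees. A call has 1 to 5 rows; each row shifts and turns the commanded pose from where the row before left it, along the tool's axes as they then stand; what a row does not reach is not made up. A row lasts 1/8 s, in which the tool goes at most 62.5 mm and 10.7 degrees, less where a joint would pass 70% of its speed; a pose out of reach is approached as far as the arm can. A call is refused whole if a number of a shift passes 6.25 or a number of a turn 10.7, either way. A call with a gripper value outside its range is refused whole. The fingers move at their own pace and stop on an object; "grip_force" is the grip in N (left out, the last holds). Time passes only in rows, so rows that do not move let the fingers close. It gives the time, the measured TCP pose, the force, the opening and the grip force at its end, in the units of the state.
- read_state(): the state, without advancing time (a new reading comes with each control period).
- read_camera(name): name is "side" or "top" or "wrist"; returns the picture (400x640x3 uint8, red, green, blue); there is no depth.
- calibration(name): a dict with "camera_matrix" (3x3 intrinsics, pixels), "k1" (the pictures are not rectified: a ray, as slopes to the right and down, at radius r is drawn at 1 + k1 r^2 times it, then the intrinsics apply), "rvec" (rotation vector, rad) and "tvec" (3), from world to camera coordinates, as OpenCV has them. Camera axes: x right, y down, z forward; pixel columns grow to the right and rows downward; lengths in m; the calibration is good to about 2 mm. A picture is of the moment at which its call begins: read the wrist's pose just before it. calibration takes no time and is no camera call; for the wrist camera it gives the pose at the moment of the call.
- finish_job(): hands the job in; it is judged then, once.
The state is a dict: "time": time; "q": joint angles; "joint_vel": joint speeds; "joint_torque": joint torques, N m; "tool_pos": TCP position; "tcp_rot": TCP orientation; "wrist_force": force on the tool from outside, world axes, zero at the start; "torque": the same for the moment, N m; "width": opening from 0.0 (shut) to 1.0 (fully open); "grip_force": force on a finger pad.
Only numpy, scipy, OpenCV 4.12 (cv2) and the standard library are available. Lean on these libraries where they do the work, as an engineer would, in place of code of your own. Each camera call takes 0.05 s, during which the arm holds its last target. There are 200 camera calls.

## Working session

There is one attempt and no reset: what is moved stays moved. The work goes in short steps, Python scripts to look and compute and a tool call to move; the robot and the scene stay as the last step left them, time stands still between calls to the robot, and variables do not carry over. Pictures are saved under pics/ and viewed, at most 10 in all, crops included, and the job is handed in when it is done.

Besides the shell and the picture viewer there is one more tool, called by a JSON object that holds its "name" and its "arguments". move_arm: Moves the arm, as the interface text tells. Its arguments: {"type":"object","properties":{"series":{"type":"array"},"grip_force":{"type":"number"}},"required":["series"]}

```bash
ls; mkdir -p pics
python3 - <<'E'
from workcell import *
import cv2
s=read_state(); print({k:np.round(v,3).tolist() if 0 else v for k,v in s.items()})
for n in("top","side"):
    c=calibration(n); print(n,c)
    cv2.imwrite(f"pics/{n}0.png",read_camera(n)[:,:,::-1])
E
```

```text
pics
{'time': 0.0, 'q': array([-1.22690312e+00,  2.64763102e-01,  1.60539919e+00, -5.48990882e-06,
        1.27371026e+00, -3.69011934e-02]), 'joint_vel': array([-0.00103751,  0.00022228,  0.000977  , -0.00029589, -0.00010102,
       -0.00154404]), 'joint_torque': array([-8.10098554e-04, -5.15113735e+01, -3.67311645e+01, -1.68254769e-04,
        1.30251964e-02, -1.12371723e-05]), 'tool_pos': array([ 0.2506024 , -0.62591802,  0.21654177]), 'tcp_rot': array([-3.08260927e+00, -5.94119286e-01,  5.55299823e-04]), 'wrist_force': array([ 0.25871872, -0.13126074, -0.52995871]), 'torque': array([-0.02349174, -0.00949904,  0.00591119]), 'grip_force': 0.0, 'width': 0.9998530969353862}
top {'camera_matrix': array([[445.83228134,   0.        , 313.47457826],
       [  0.        , 445.83228134, 196.58120446],
       [  0.        ,   0.        ,   1.        ]]), 'k1': -0.07082705135741878, 'rvec': array([ 2.41442509, -1.73126298,  0.18222039]), 'tvec': array([-0.08821645,  0.58030914,  1.37691464])}
side {'camera_matrix': array([[436.00408598,   0.        , 312.30150159],
       [  0.        , 436.00408598, 198.66329763],
       [  0.        ,   0.        ,   1.        ]]), 'k1': 0.0383191726711067, 'rvec': array([ 2.19335576,  0.07088712, -0.0184411 ]), 'tvec': array([-0.57299016,  0.14056025,  1.30155719])}
```

View pics/top0.png

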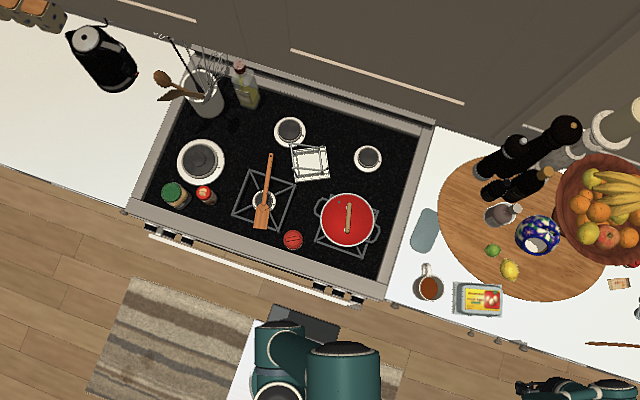

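View pics/side0.png

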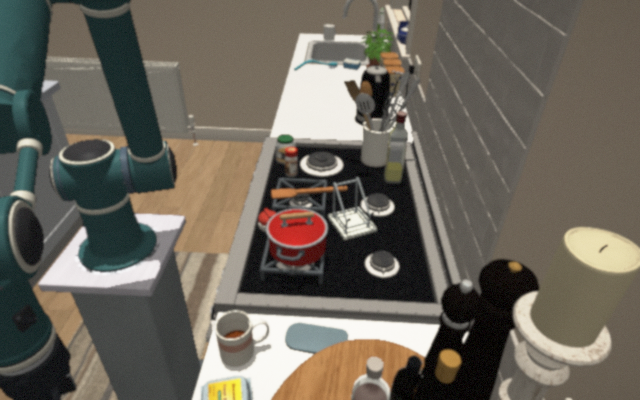

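The top view shows the pot and lid at (347,219) with the bar handle from (347,205) to (349,233). The lid rest is at (310,163), the spatula runs from (269,155) to (261,228), the timer is at (292,239), and the jars are at (174,194) and (204,193). In the side view the pot is at (297,240), the rest at (352,215) and the spatula at (310,192).

```bash
cat > h.py <<'E'
from workcell import *
import numpy as np, cv2
from scipy.spatial.transform import Rotation as R
def cam(n):
    c=calibration(n); Rm=R.from_rotvec(c["rvec"]).as_matrix(); t=np.array(c["tvec"]); return c["camera_matrix"],c["k1"],Rm,t
def ray(n,uv,C=None):
    K,k,Rm,t=C or cam(n)
    d=cv2.undistortPoints(np.array([[uv]],float),K,np.array([k,0,0,0,0.]))[0,0]
    return -Rm.T@t, Rm.T@np.array([d[0],d[1],1])
def plane(n,uv,z,C=None):
    o,d=ray(n,uv,C); return o+d*(z-o[2])/d[2]
def tri(a,b):   # two (name,uv): midpoint and gap
    o1,d1=ray(*a);o2,d2=ray(*b)
    s=np.linalg.lstsq(np.c_[d1,-d2],o2-o1,rcond=None)[0]
    p,q=o1+s[0]*d1,o2+s[1]*d2; return (p+q)/2,np.linalg.norm(p-q)
def proj(n,P,C=None):
    K,k,Rm,t=C or cam(n)
    return cv2.projectPoints(np.atleast_2d(np.array(P,float)),cv2.Rodrigues(Rm)[0],t,K,np.array([k,0,0,0,0.]))[0][:,0]
E
python3 - <<'E'
from h import *
for n in("top","side"): print(n,ray(n,(320,200)))
t=cv2.imread("pics/top0.png");s=cv2.imread("pics/side0.png")
cv2.imwrite("pics/topc.png",cv2.resize(t[140:265,225:390],None,fx=4.8,fy=4.8,interpolation=cv2.INTER_CUBIC))
cv2.imwrite("pics/sidec.png",cv2.resize(s[165:285,250:410],None,fx=5,fy=5,interpolation=cv2.INTER_CUBIC))
print("pot",plane("top",(347,219),.122)); print("rest",plane("top",(310,163),.06)); print("timer",plane("top",(292,239),.057))
print("spat",plane("top",(269,155),.055),plane("top",(261,228),.05))
E
```

```text
top (array([0.2989039 , 0.01280476, 1.46660399]), array([ 0.19177349,  0.04625191, -0.98048801]))
side (array([ 0.61718943, -0.94021242,  0.88159166]), array([-0.02176039,  0.81003063, -0.58625764]))
pot [ 0.53229045 -0.02058946  0.122     ]
rest [0.68069311 0.14944033 0.06      ]
timer [0.42659842 0.12326708 0.057     ]
spat [0.66458969 0.28698472 0.055     ] [0.42861085 0.22945557 0.05      ]
```

View pics/topc.png

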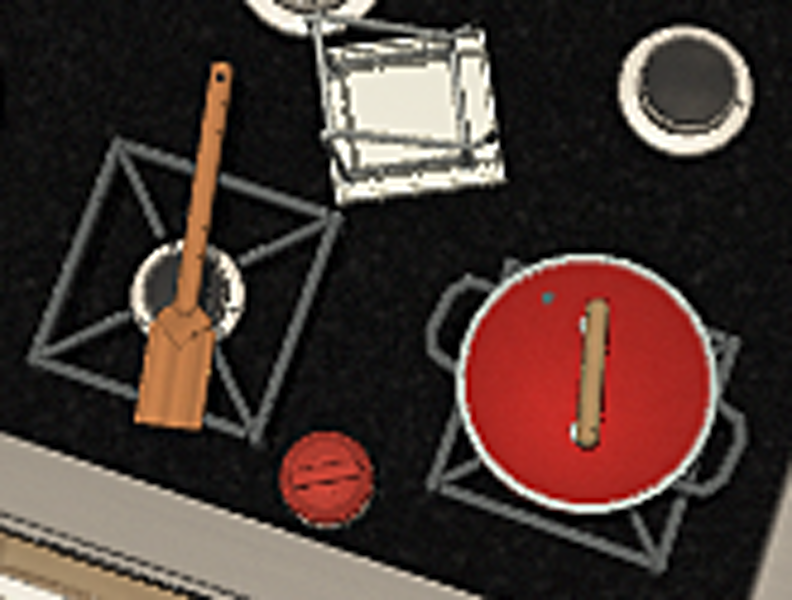

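View pics/sidec.png

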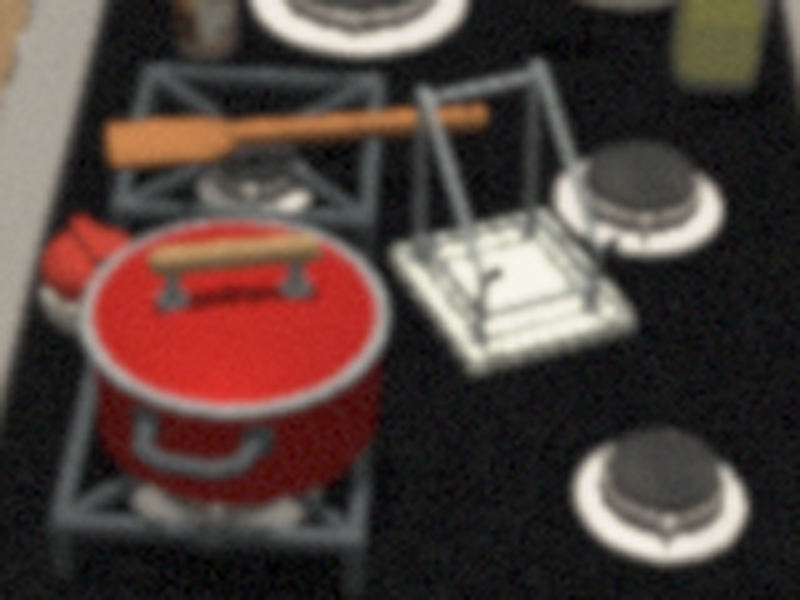

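The crops show that the rest's high bar faces +y and its hooks face -y. In the top crop the bar ends are at (325,138) and (313,18); in the side crop they are at (425,95) and (540,65). The lid bar runs from (597,300) to (587,440) in the top crop, and the spatula blade points toward the robot.

Run:
```python
from h import *
np.set_printoptions(precision=4,suppress=True)
T=lambda x,y:(225+x/4.8-.4,140+y/4.8-.4); S=lambda x,y:(250+x/5-.4,165+y/5-.4)
for n,a,b in [("barA",(325,138),(425,95)),("barB",(313,18),(540,65)),("trayNearLow",(340,203),(390,250)),("trayNear",(505,182),(470,375)),("trayFar",(487,30),(635,322)),
  ("lidbar+x",(597,303),(318,245)),("lidbar-x",(587,440),(150,262))]:
    print(n,*tri(("top",T(*a)),("side",S(*b))))
for n in [(340,203),(505,182),(487,30)]: print("tray z12",plane("top",T(*n),.012))
im=cv2.imread("pics/top0.png"); hsv=cv2.cvtColor(im,cv2.COLOR_BGR2HSV)
def big(m,box):
    z=np.zeros_like(m);x0,y0,x1,y1=box;z[y0:y1,x0:x1]=m[y0:y1,x0:x1]
    return max(cv2.findContours(z,cv2.RETR_EXTERNAL,cv2.CHAIN_APPROX_NONE)[0],key=cv2.contourArea)
red=cv2.inRange(hsv,(0,170,60),(6,255,255))|cv2.inRange(hsv,(174,170,60),(180,255,255))
e=cv2.fitEllipse(big(red,(310,180,390,260)));print("lid ellipse",e,plane("top",e[0],.122),plane("top",e[0],.124))
e=cv2.fitEllipse(big(red,(275,225,308,255)));print("timer",e,plane("top",e[0],.05))
bar=cv2.inRange(hsv,(10,60,80),(25,200,255))
r=cv2.minAreaRect(big(bar,(335,195,365,240)));bx=cv2.boxPoints(r)
P=np.array([plane("top",p,.167) for p in bx]);print("lid bar",P.mean(0),P,sep="\n")
sp=cv2.inRange(hsv,(5,100,60),(25,255,255));c=big(sp,(240,145,285,235))
P=np.array([plane("top",p[0],.05) for p in c])
m=P[:,:2].mean(0)
pts=P[:,:2].astype(np.float32); rr=cv2.minAreaRect(pts*1000); print("spat",rr)
tip=pts[np.argmax(pts[:,0])],pts[np.argmin(pts[:,0])];print(tip)
for p in [(220,65),(135,420),(205,428),(183,305),(148,345),(213,335)]: print(p,plane("top",T(*p),.052))
```

```text
barA [0.6294 0.1895 0.1288] 0.0027410180060171273
barB [0.7019 0.2231 0.1331] 0.0014311306329081999
trayNearLow [0.614  0.1786 0.0152] 0.001921682164315685
trayNear [0.6675 0.0747 0.0024] 0.004067196424926395
trayFar [0.7686 0.1217 0.0113] 0.001245008359112821
lidbar+x [ 0.5745 -0.0101  0.162 ] 0.0009610626065013131
lidbar-x [ 0.4884 -0.031   0.1624] 0.004094616583715798
tray z12 [0.6157 0.1792 0.012 ]
tray z12 [0.6671 0.0747 0.012 ]
tray z12 [0.769  0.1218 0.012 ]
lid ellipse ((346.7491149902344, 219.3854522705078), (48.94408416748047, 49.70768356323242), 125.1182632446289) [ 0.5309 -0.0202  0.122 ] [ 0.5306 -0.0202  0.124 ]
timer ((292.5271301269531, 238.96592712402344), (18.4178466796875, 18.619020462036133), 97.34061431884766) [0.4279 0.1223 0.05  ]
lid bar
[ 0.5314 -0.02    0.167 ]
[[ 0.4859 -0.0237  0.167 ]
 [ 0.5737 -0.0032  0.167 ]
 [ 0.577  -0.0164  0.167 ]
 [ 0.4891 -0.0367  0.167 ]]
spat ((550.2384033203125, 259.23553466796875), (254.26055908203125, 45.55619812011719), 11.64642333984375)
(array([0.6756, 0.2809], dtype=float32), array([0.4234, 0.2549], dtype=float32))
(220, 65) [0.6729 0.2853 0.052 ]
(135, 420) [0.4226 0.2552 0.052 ]
(205, 428) [0.4326 0.2092 0.052 ]
(183, 305) [0.5063 0.2516 0.052 ]
(148, 345) [0.473  0.2645 0.052 ]
(213, 335) [0.4935 0.2255 0.052 ]
```

```bash
cat >> h.py <<'E'
def frame(yaw,tilt=0):  # tool pointing down, x at yaw (deg); then tilted about its own x
    c,s=np.cos(np.radians(yaw)),np.sin(np.radians(yaw))
    return R.from_matrix(np.array([[c,s,0],[s,-c,0],[0,0,-1]]).astype(float))*R.from_rotvec([np.radians(tilt),0,0])
def rows(p1,r1,n,p0=None,r0=None):
    s=read_state(); p0=s["tool_pos"] if p0 is None else p0; r0=R.from_rotvec(s["tcp_rot"]) if r0 is None else r0
    d=(r0.inv()*r1).as_rotvec(); step=(np.array(p1)-p0)/n
    print("from",np.round(p0,4),"rot",np.round(np.degrees(d),2),"width",s["width"],"F",np.round(s["wrist_force"],1))
    for i in range(n):
        ri=r0*R.from_rotvec(d*i/n)
        print(np.round(100*(ri.inv().apply(step)),2).tolist(),np.round(np.degrees(d)/n,2).tolist())
E
python3 -c "
from h import *
rows([.531,-.020,.30],frame(13.1),15)"
```

```text
from [ 0.2506 -0.626   0.2166] rot [-0.12  0.    8.72] width 0.9960866605225843 F [ 0.3  0.8 -0.5]
[3.24, -3.06, -0.55] [-0.01, 0.0, 0.58]
[3.21, -3.09, -0.55] [-0.01, 0.0, 0.58]
[3.17, -3.12, -0.55] [-0.01, 0.0, 0.58]
[3.14, -3.15, -0.55] [-0.01, 0.0, 0.58]
[3.11, -3.19, -0.55] [-0.01, 0.0, 0.58]
[3.08, -3.22, -0.55] [-0.01, 0.0, 0.58]
[3.04, -3.25, -0.55] [-0.01, 0.0, 0.58]
[3.01, -3.28, -0.55] [-0.01, 0.0, 0.58]
[2.98, -3.31, -0.55] [-0.01, 0.0, 0.58]
[2.94, -3.34, -0.55] [-0.01, 0.0, 0.58]
[2.91, -3.37, -0.55] [-0.01, 0.0, 0.58]
[2.88, -3.4, -0.55] [-0.01, 0.0, 0.58]
[2.84, -3.43, -0.55] [-0.01, 0.0, 0.58]
[2.81, -3.46, -0.55] [-0.01, 0.0, 0.58]
[2.77, -3.48, -0.56] [-0.01, 0.0, 0.58]
```

{"name": "move_arm", "arguments": {"series": [6,3.2,-3.1,-0.55,0,0,0.6,6,3.2,-3.1,-0.55,0,0,0.6,6,3.2,-3.1,-0.55,0,0,0.6,6,3.1,-3.15,-0.55,0,0,0.6,6,3.1,-3.2,-0.55,0,0,0.6]}}

```text
time: 0.72
tool_pos: [0.3439, -0.4229, 0.245]
tcp_rot: [-3.099, -0.512, 0.0]
wrist_force: [-0.6, -0.4, 0.4]
width: 0.704
grip_force: 0.0
```

{"name": "move_arm", "arguments": {"series": [6,3.1,-3.2,-0.55,0,0,0.6,6,3.05,-3.25,-0.55,0,0,0.6,6,3.0,-3.3,-0.55,0,0,0.6,6,3.0,-3.3,-0.55,0,0,0.6,6,2.95,-3.35,-0.55,0,0,0.6]}}

```text
time: 1.35
tool_pos: [0.4381, -0.2209, 0.2726]
tcp_rot: [-3.111, -0.431, 0.001]
wrist_force: [1.1, 0.0, 0.5]
width: 0.701
grip_force: 0.0
```

{"name": "move_arm", "arguments": {"series": [6,2.9,-3.4,-0.55,0,0,0.6,6,2.9,-3.4,-0.55,0,0,0.6,6,2.85,-3.4,-0.55,0,0,0.6,6,2.8,-3.45,-0.55,0,0,0.5,6,2.8,-3.5,-0.55,0,0,0.4]}}

```text
time: 1.98
tool_pos: [0.5326, -0.0191, 0.3001]
tcp_rot: [3.121, 0.359, -0.001]
wrist_force: [1.3, -1.0, 0.1]
width: 0.703
grip_force: 0.0
```

Run:
```python
from h import *
rows([.531,-.020,.30],frame(13.1),1)
c=cam("wrist"); import pickle; pickle.dump(c,open("w1.pkl","wb"))
cv2.imwrite("pics/w1.png",read_camera("wrist")[:,:,::-1]); print(ray("wrist",(320,200),c)); print(read_state()["q"],read_state()["time"])
```

```text
from [ 0.5326 -0.0191  0.3001] rot [-0.    0.04  0.01] width 0.7029640197129967 F [ 1.3 -1.   0.1]
[-0.18, 0.05, 0.01] [-0.0, 0.04, 0.01]
(array([ 0.60919512, -0.00143665,  0.45809663]), array([-0.28706193, -0.06115492, -0.95606034]))
[-0.07684428 -0.04567917  1.79390427  0.00473863  1.39145917  1.26226732] 2.025
```

View pics/w1.png

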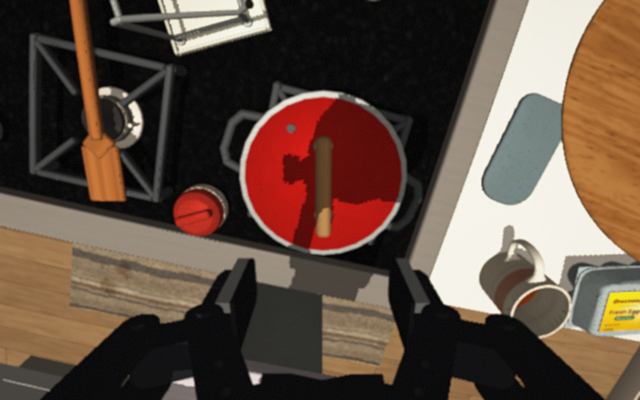

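The wrist view shows the lid centred near (323,172), with the bar running from (323,137) to (324,237). The front corner of the rest tray is at (178,53) and the timer is at (200,210).

Run:
```python
from h import *
import pickle
np.set_printoptions(precision=4,suppress=True)
c=pickle.load(open("w1.pkl","rb")); im=cv2.imread("pics/w1.png"); hsv=cv2.cvtColor(im,cv2.COLOR_BGR2HSV)
red=cv2.inRange(hsv,(0,130,20),(6,255,255))|cv2.inRange(hsv,(174,130,20),(180,255,255)); z=np.zeros_like(red); z[85:262,232:415]=red[85:262,232:415]
k=max(cv2.findContours(z,0,1)[0],key=cv2.contourArea); h=cv2.convexHull(k); e=cv2.fitEllipse(h); print("lid",e,plane("w",e[0],.122,c))
for p in [(323,134),(324,239),(316,145),(333,145),(316,215),(332,215)]: print(p,plane("w",p,.167,c))
for p in [(178,54),(271,28)]: print("tray",plane("w",p,.012,c))
print(proj("w",[[.531,-.0202,.122],[.692,.153,.012]],c))
```

```text
lid ((322.9491882324219, 173.24806213378906), (152.1846466064453, 156.03176879882812), 86.4769058227539) [ 0.5362 -0.0195  0.122 ]
(323, 134) [ 0.5787 -0.0094  0.167 ]
(324, 239) [ 0.486  -0.0321  0.167 ]
(316, 145) [ 0.5684 -0.0058  0.167 ]
(333, 145) [ 0.5717 -0.0198  0.167 ]
(316, 215) [ 0.5072 -0.0197  0.167 ]
(332, 215) [ 0.5105 -0.0338  0.167 ]
tray [0.6168 0.18   0.012 ]
tray [0.6698 0.0748 0.012 ]
[[322.4573 178.347 ]
 [208.7252  -7.93  ]]
```

Run:
```python
from h import *
np.set_printoptions(precision=1,suppress=True)
a=np.radians(115.5); xd=np.array([np.cos(a),np.sin(a),0]); yd=np.array([-np.sin(a),np.cos(a),0])
for l in(-.160,-.155):
    o=xd*l+yd*-.690; print(np.round(o,4))
    for nm,p in [("hook",(-51,68)),("low",(-35,50)),("high",(54,130))]:
        P=[o+xd*p[0]/1e3+yd*y+[0,0,p[1]/1e3] for y in(.04,-.04)]
        print(nm,"topcrop",((proj("top",P)-[225,140]+.4)*4.8).ravel(),"sidecrop",((proj("side",P)-[250,165]+.4)*5).ravel())
rows([.5322,-.0205,.173],frame(13.5),5)
```

```text
[ 0.7  0.2 -0. ]
hook topcrop [492.4 140.8 477.8  28.7] sidecrop [496.  275.9 613.9 246.4]
low topcrop [468.3 150.4 454.2  39.5] sidecrop [482.6 283.8 598.8 254.6]
high topcrop [334.5 133.9 321.2  16.9] sidecrop [427.5  98.9 542.9  73.5]
[ 0.7  0.2 -0. ]
hook topcrop [485.  141.6 470.5  29.6] sidecrop [492.3 271.1 609.9 241.7]
low topcrop [461.1 151.2 447.   40.3] sidecrop [479. 279. 595. 250.]
high topcrop [326.9 134.8 313.6  17.7] sidecrop [424.1  94.7 539.3  69.4]
from [ 0.5 -0.   0.3] rot [-0.2 -0.2 -0.3] width 0.7017539730120002 F [2.  3.1 0.2]
[-0.09, 0.11, 2.56] [-0.04, -0.04, -0.05]
[-0.09, 0.11, 2.56] [-0.04, -0.04, -0.05]
[-0.08, 0.11, 2.56] [-0.04, -0.04, -0.05]
[-0.08, 0.11, 2.56] [-0.04, -0.04, -0.05]
[-0.08, 0.11, 2.56] [-0.04, -0.04, -0.05]
```

{"name": "move_arm", "arguments": {"series": [5,0,0,3,0,0,0,5,0,0,3,0,0,0,5,0,0,3,0,0,0,5,0,0,2,0,0,0,5,0,0,0,0,0,0]}}

```text
time: 2.65
tool_pos: [0.5304, -0.0205, 0.1878]
tcp_rot: [-3.12, -0.359, 0.008]
wrist_force: [-0.3, 0.9, 0.8]
width: 0.588
grip_force: 0.0
```

```bash
python3 -c "
from h import *
rows([.5322,-.0205,.150],frame(13.5),2)"
```

```text
from [ 0.5304 -0.0205  0.1878] rot [-0.09  0.29 -0.38] width 0.5884566369265454 F [-0.3  0.9  0.8]
[0.1, 0.03, 1.89] [-0.05, 0.14, -0.19]
[0.09, 0.02, 1.89] [-0.05, 0.14, -0.19]
```

{"name": "move_arm", "arguments": {"series": [5,0.1,0,2,0,0,0,5,0.1,0,1.8,0,0,-0.4,5,0,0,0,0,0,0,1,0,0,0,0,0,0,1,0,0,0,0,0,0], "grip_force": 90}}

```text
time: 3.28
tool_pos: [0.5351, -0.02, 0.1534]
tcp_rot: [3.12, 0.369, 0.002]
wrist_force: [-1.9, 6.9, 1.1]
width: 0.167
grip_force: 3.3
```

{"name": "move_arm", "arguments": {"series": [1,0,0,0,0,0,0,1,0,0,0,0,0,0,1,0,0,0,0,0,0]}}

```text
time: 3.65
tool_pos: [0.5351, -0.02, 0.1535]
tcp_rot: [3.12, 0.37, 0.003]
wrist_force: [-1.3, 0.4, 6.0]
width: 0.127
grip_force: 35.4
```

Run:
```python
from h import *
rows([.5322,-.0205,.300],frame(13.5),5)
cv2.imwrite("pics/w2.png",read_camera("wrist")[:,:,::-1])
```

```text
from [ 0.5351 -0.02    0.1535] rot [ 0.03 -0.1   0.02] width 0.12737397531095393 F [-1.3  0.4  6. ]
[-0.05, -0.0, -2.93] [0.01, -0.02, 0.0]
[-0.06, -0.0, -2.93] [0.01, -0.02, 0.0]
[-0.06, -0.0, -2.93] [0.01, -0.02, 0.0]
[-0.06, -0.0, -2.93] [0.01, -0.02, 0.0]
[-0.06, -0.0, -2.93] [0.01, -0.02, 0.0]
```

{"name": "move_arm", "arguments": {"series": [1,0,0,0,0,0,0,1,0,0,0,0,0,0,1,0,0,-1,0,0,0,1,0,0,-2,0,0,0,1,0,0,-2.5,0,0,0]}}

```text
time: 4.32
tool_pos: [0.5327, -0.02, 0.206]
tcp_rot: [-3.119, -0.37, 0.007]
wrist_force: [-0.3, 0.4, -3.3]
width: 0.128
grip_force: 31.0
```

Run:
```python
from h import *
s=read_state();print(s["width"],s["wrist_force"],s["grip_force"],s["tool_pos"])
w=read_camera("wrist")[:,:,::-1];t=read_camera("side")[:,:,::-1]
cv2.imwrite("pics/p3.png",np.hstack([cv2.resize(w,(400,250)),cv2.resize(t[150:290,230:454],(400,250))]))
```

```text
0.12797854849889195 [-0.33617983  0.38819205 -3.27310232] 30.99474549293518 [ 0.53272905 -0.02003441  0.20603366]
```

View pics/p3.png

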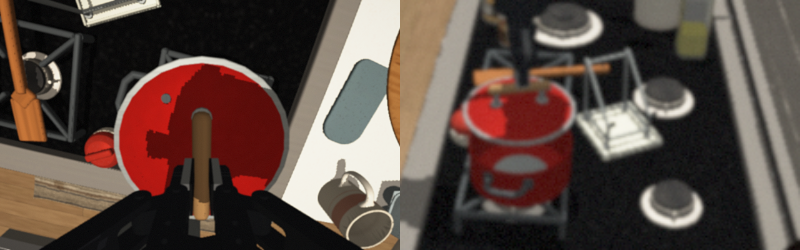

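The lid is held and lifted clear; the pot has stayed put. Next I compute the seat waypoints.

```bash
cat >> h.py <<'E'
_a=np.radians(115.5); xd=np.array([np.cos(_a),np.sin(_a),0]); yd=np.array([-np.sin(_a),np.cos(_a),0]); zh=np.array([0,0,1.])
ro=xd*-.157+yd*-.690; _t=np.radians(42)
nn=-np.sin(_t)*xd+np.cos(_t)*zh; uu=np.cos(_t)*xd+np.sin(_t)*zh
def seat(up,out,lat=0,b=.040): return ro+.020*xd+.104*zh+up*uu+(out+b)*nn+lat*yd
E
python3 -c "
from h import *
print(ro,seat(0,0)); print(seat(.02,.06))
rows(seat(.02,.06),frame(25.5,42),10,np.array([.5327,-.02,.300]),frame(13.5))"
```

```text
[ 0.69037409  0.15534677 -0.        ] [0.69328659 0.14924058 0.13372579]
[0.70417204 0.12641876 0.19169709]
from [ 0.5327 -0.02    0.3   ] rot [ 41.84  -4.4  -11.46] width 0.12784027518532237 F [ 0.2  0.  -4.3]
[2.01, -1.02, 1.08] [4.18, -0.44, -1.15]
[2.04, -0.9, 1.14] [4.18, -0.44, -1.15]
[2.06, -0.78, 1.18] [4.18, -0.44, -1.15]
[2.09, -0.65, 1.22] [4.18, -0.44, -1.15]
[2.11, -0.51, 1.25] [4.18, -0.44, -1.15]
[2.13, -0.38, 1.26] [4.18, -0.44, -1.15]
[2.14, -0.25, 1.27] [4.18, -0.44, -1.15]
[2.16, -0.11, 1.27] [4.18, -0.44, -1.15]
[2.17, 0.03, 1.25] [4.18, -0.44, -1.15]
[2.17, 0.16, 1.23] [4.18, -0.44, -1.15]
```

{"name": "move_arm", "arguments": {"series": [0,0,0,-2,0,0,0,0,0,0,-2.5,0,0,0,0,0,0,-2.5,0,0,0,0,0,0,-2.5,0,0,0,0,0,0,0,0,0,0], "grip_force": 100}}

```text
time: 5.05
tool_pos: [0.536, -0.0202, 0.3056]
tcp_rot: [3.119, 0.37, 0.009]
wrist_force: [-0.0, -0.6, -0.9]
width: 0.0
grip_force: 0.0
```

Run:
```python
from h import *
s=read_state();print(s["width"],s["wrist_force"],s["grip_force"],s["tool_pos"])
w=read_camera("wrist")[:,:,::-1];t=read_camera("side")[:,:,::-1];tt=read_camera("top")[:,:,::-1]
np.save("w4.npy",w);cv2.imwrite("pics/t4.png",tt)
cv2.imwrite("pics/p4.png",np.vstack([np.hstack([cv2.resize(w,(400,250)),cv2.resize(t[150:290,230:454],(400,250))]),cv2.resize(tt[120:270,200:440],(800,500))[:340]]))
```

```text
0.0002672565883734282 [-0.02706358 -0.63449559 -0.92122652] 0.0 [ 0.53599715 -0.02016366  0.30561392]
```

View pics/p4.png

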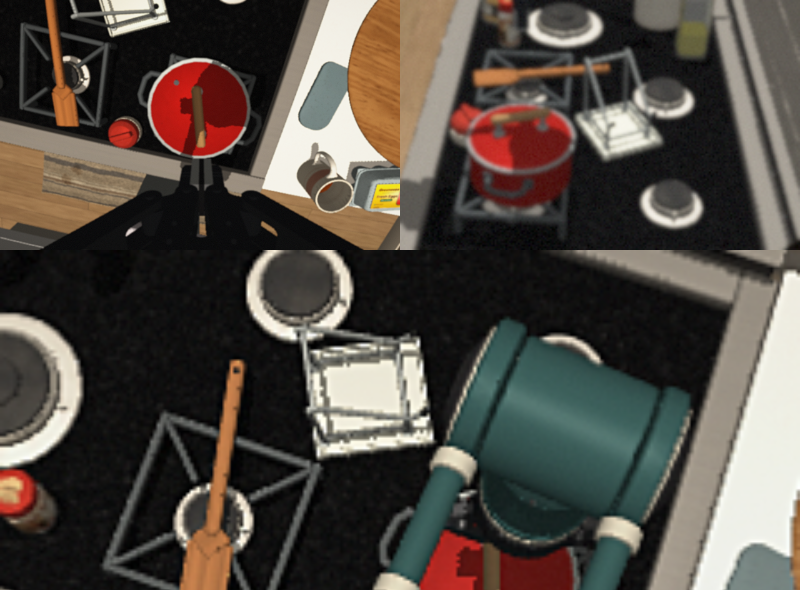

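The lid slipped out of the fingers and dropped back onto the pot, with its bar turned by a few degrees. The round bar had been gripped about 4 mm too high. I'll measure again and take a deeper grip.

Run:
```python
from h import *
np.set_printoptions(precision=4,suppress=True)
c=cam("wrist"); im=np.load("w4.npy"); hsv=cv2.cvtColor(np.ascontiguousarray(im),cv2.COLOR_BGR2HSV)
red=cv2.inRange(hsv,(0,130,20),(6,255,255))|cv2.inRange(hsv,(174,130,20),(180,255,255)); z=np.zeros_like(red); z[85:270,232:410]=red[85:270,232:410]
h=cv2.convexHull(max(cv2.findContours(z,0,1)[0],key=cv2.contourArea)); e=cv2.fitEllipse(h); print("lid",e,plane("w",e[0],.122,c))
bar=cv2.inRange(hsv,(8,50,30),(28,220,255)); z=np.zeros_like(bar); z[130:245,295:345]=bar[130:245,295:345]
k=max(cv2.findContours(z,0,1)[0],key=cv2.contourArea); r=cv2.minAreaRect(k); print(r)
B=np.array([plane("w",p,.164,c) for p in cv2.boxPoints(r)]); print(B,B.mean(0))
cv2.imwrite("pics/w4c.png",cv2.resize(im[70:290,200:440],None,fx=2.5,fy=2.5,interpolation=cv2.INTER_CUBIC))
# side view rim ellipse for tilt
```

```text
lid ((317.90679931640625, 173.65174865722656), (149.89842224121094, 153.32012939453125), 91.6119384765625) [ 0.5354 -0.0156  0.122 ]
((317.5837097167969, 186.0715789794922), (98.71482849121094, 16.886045455932617), 85.53284454345703)
[[ 0.5729  0.0039  0.164 ]
 [ 0.5773 -0.0098  0.164 ]
 [ 0.491  -0.038   0.164 ]
 [ 0.4861 -0.0231  0.164 ]] [ 0.5318 -0.0168  0.164 ]
```

View pics/w4c.png

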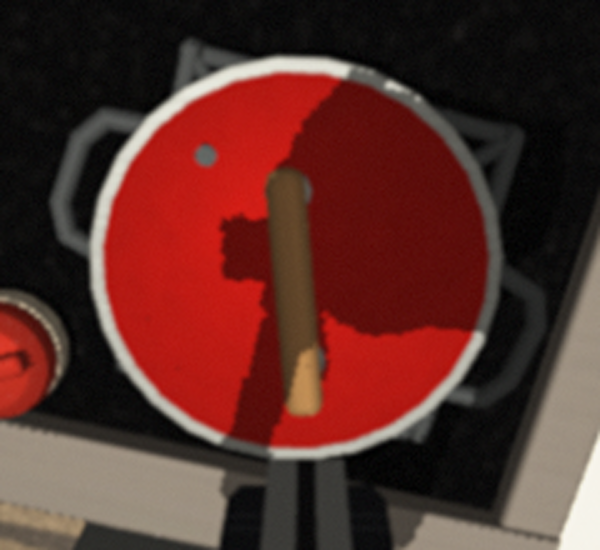

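```bash
python3 -c "
from h import *
rows([.532,-.0166,.190],frame(17.7),4)"
```

```text
from [ 0.5338 -0.02    0.3013] rot [-0.04  0.09 -4.18] width 0.0006302558112001169 F [-0.3 -0.5 -0. ]
[-0.02, -0.09, 2.78] [-0.01, 0.02, -1.05]
[-0.02, -0.09, 2.78] [-0.01, 0.02, -1.05]
[-0.02, -0.09, 2.78] [-0.01, 0.02, -1.05]
[-0.02, -0.09, 2.78] [-0.01, 0.02, -1.05]
```

{"name": "move_arm", "arguments": {"series": [5,0,-0.1,2,0,0,-1.2,5,0,-0.1,2.8,0,0,-1,5,0,-0.1,3.3,0,0,-1,5,0,-0.1,3,0,0,-1,5,0,0,0,0,0,0]}}

```text
time: 5.82
tool_pos: [0.5294, -0.0158, 0.186]
tcp_rot: [-3.102, -0.484, 0.015]
wrist_force: [-0.1, 0.6, -0.7]
width: 0.586
grip_force: 0.0
```

{"name": "move_arm", "arguments": {"series": [5,0,0,0,0,0,0]}}

```text
time: 5.95
tool_pos: [0.5332, -0.0162, 0.1911]
tcp_rot: [-3.104, -0.484, 0.001]
wrist_force: [-0.0, -0.3, 0.7]
width: 0.584
grip_force: 0.0
```

```bash
python3 -c "
from h import *
rows([.532,-.0166,.149],frame(17.7),2); 
for i in range(2): read_camera('wrist'); rows([.532,-.0166,.149],frame(17.7),1)"
```

```text
from [ 0.5332 -0.0162  0.1911] rot [-0.02  0.04  0.02] width 0.583751530601483 F [-0.  -0.3  0.7]
[-0.06, 0.0, 2.1] [-0.01, 0.02, 0.01]
[-0.06, 0.0, 2.1] [-0.01, 0.02, 0.01]
from [ 0.534  -0.0163  0.1921] rot [ 0.03 -0.06  0.02] width 0.5875448939221356 F [ 0.7  0.2 -0.2]
[-0.2, -0.03, 4.31] [0.03, -0.06, 0.02]
from [ 0.5343 -0.0163  0.1927] rot [ 0.05 -0.12  0.02] width 0.5845183293252473 F [ 0.6  0.5 -0.1]
[-0.24, -0.05, 4.37] [0.05, -0.12, 0.02]
```

{"name": "move_arm", "arguments": {"series": [4.5,-0.1,0,1.8,0,0,0,4.5,-0.1,0,1.8,0,0,0,4.5,0,0,0.75,0,0,0,4.5,0,0,0,0,0,0,4.5,0,0,0,0,0,0]}}

```text
time: 6.68
tool_pos: [0.5318, -0.0169, 0.1482]
tcp_rot: [3.104, 0.484, 0.001]
wrist_force: [-0.2, 0.7, -0.0]
width: 0.528
grip_force: 0.0
```

{"name": "move_arm", "arguments": {"series": [4.5,0,0,0,0,0,0,4.5,0,0,0,0,0,0]}}

```text
time: 6.92
tool_pos: [0.5319, -0.0168, 0.1484]
tcp_rot: [3.104, 0.484, 0.002]
wrist_force: [-0.5, -0.7, 0.8]
width: 0.524
grip_force: 0.0
```

{"name": "move_arm", "arguments": {"series": [0,0,0,0,0,0,0,0,0,0,0,0,0,0,0,0,0,0,0,0,0,0,0,0,0,0,0,0,0,0,0,0,0,0,0], "grip_force": 100}}

```text
time: 7.55
tool_pos: [0.5317, -0.0171, 0.1484]
tcp_rot: [3.103, 0.484, 0.001]
wrist_force: [-1.7, -0.9, 5.4]
width: 0.114
grip_force: 98.4
```

{"name": "move_arm", "arguments": {"series": [0,0,0,0,0,0,0,0,0,0,0,0,0,0,0,0,0,0,0,0,0]}}

```text
time: 7.92
tool_pos: [0.5317, -0.0171, 0.1484]
tcp_rot: [3.103, 0.484, 0.001]
wrist_force: [-2.6, -2.3, 4.9]
width: 0.116
grip_force: 98.4
```

{"name": "move_arm", "arguments": {"series": [0,0,0,-0.2,0,0,0,0,0,0,-0.3,0,0,0,0,0,0,-0.4,0,0,0,0,0,0,-0.4,0,0,0,0,0,0,0,0,0,0]}}

```text
time: 8.55
tool_pos: [0.5318, -0.0166, 0.1614]
tcp_rot: [-3.104, -0.484, -0.001]
wrist_force: [0.3, -0.1, -3.5]
width: 0.114
grip_force: 98.1
```

{"name": "move_arm", "arguments": {"series": [0,0,0,-0.4,0,0,0,0,0,0,-0.4,0,0,0,0,0,0,0,0,0,0,0,0,0,0,0,0,0]}}

```text
time: 9.05
tool_pos: [0.5315, -0.0168, 0.1689]
tcp_rot: [-3.104, -0.484, -0.0]
wrist_force: [-0.2, 0.2, -3.8]
width: 0.114
grip_force: 98.1
```

{"name": "move_arm", "arguments": {"series": [0,0,0,-1,0,0,0,0,0,0,-2,0,0,0,0,0,0,-3,0,0,0,0,0,0,-3,0,0,0,0,0,0,-2.5,0,0,0]}}

```text
time: 9.68
tool_pos: [0.5318, -0.0168, 0.286]
tcp_rot: [3.104, 0.484, 0.003]
wrist_force: [0.1, -0.1, -4.6]
width: 0.117
grip_force: 98.2
```

{"name": "move_arm", "arguments": {"series": [0,0,0,-1.5,0,0,0,0,0,0,0,0,0,0,0,0,0,0,0,0,0]}}

```text
time: 10.05
tool_pos: [0.5308, -0.0168, 0.2976]
tcp_rot: [-3.104, -0.484, 0.003]
wrist_force: [-0.2, 0.2, -4.0]
width: 0.12
grip_force: 98.2
```

```bash
sed -i 's/b=.040/b=.0365/' h.py; python3 -c "
from h import *
print(read_state()['grip_force'],seat(.02,.06),read_state()['q'])
rows(seat(.02,.06),frame(25.5,42),10)"
```

```text
98.21353826089762 [0.7031638  0.12853258 0.18909609] [-7.84931115e-02 -4.93404761e-02  1.80325358e+00  8.19014488e-06
  1.38973756e+00  1.18304733e+00]
from [ 0.5308 -0.0168  0.2976] rot [41.88 -2.75 -7.47] width 0.11986490709862226 F [-0.2  0.2 -4. ]
[2.09, -0.86, 1.08] [4.19, -0.28, -0.75]
[2.1, -0.75, 1.13] [4.19, -0.28, -0.75]
[2.12, -0.64, 1.17] [4.19, -0.28, -0.75]
[2.13, -0.52, 1.2] [4.19, -0.28, -0.75]
[2.14, -0.41, 1.23] [4.19, -0.28, -0.75]
[2.15, -0.29, 1.24] [4.19, -0.28, -0.75]
[2.16, -0.17, 1.25] [4.19, -0.28, -0.75]
[2.17, -0.05, 1.25] [4.19, -0.28, -0.75]
[2.17, 0.07, 1.24] [4.19, -0.28, -0.75]
[2.18, 0.19, 1.22] [4.19, -0.28, -0.75]
```

{"name": "move_arm", "arguments": {"series": [0,2.1,-0.85,1.1,4.2,-0.3,-0.75,0,2.1,-0.75,1.1,4.2,-0.3,-0.75,0,2.1,-0.65,1.2,4.2,-0.3,-0.75,0,2.15,-0.5,1.2,4.2,-0.3,-0.75,0,2.15,-0.4,1.2,4.2,-0.3,-0.75]}}

```text
time: 10.68
tool_pos: [0.618, 0.0557, 0.2426]
tcp_rot: [-2.73, -0.518, 0.12]
wrist_force: [-0.3, 0.0, -3.3]
width: 0.118
grip_force: 98.3
```

{"name": "move_arm", "arguments": {"series": [0,2.15,-0.3,1.25,4.2,-0.3,-0.75,0,2.15,-0.2,1.25,4.2,-0.3,-0.75,0,2.15,-0.05,1.25,4.2,-0.3,-0.75,0,2.2,0.1,1.2,4.2,-0.3,-0.75,0,2.2,0.2,1.2,4.2,-0.3,-0.75]}}

```text
time: 11.3
tool_pos: [0.7046, 0.128, 0.1879]
tcp_rot: [-2.357, -0.534, 0.211]
wrist_force: [0.4, 0.1, -3.9]
width: 0.113
grip_force: 98.4
```

{"name": "move_arm", "arguments": {"series": [0,0,0,0,0,0,0,0,0,0,0,0,0,0]}}

```text
time: 11.55
tool_pos: [0.7037, 0.1278, 0.1892]
tcp_rot: [-2.359, -0.534, 0.211]
wrist_force: [-0.2, -0.2, -3.9]
width: 0.116
grip_force: 98.5
```

Run:
```python
from h import *
s=read_state();print(s["grip_force"],s["q"],R.from_rotvec(s["tcp_rot"]).as_matrix()[:,2],-nn)
w=read_camera("wrist")[:,:,::-1];t=read_camera("side")[:,:,::-1]
cv2.imwrite("pics/p5.png",np.hstack([cv2.resize(w,(400,250)),cv2.resize(t[125:265,250:474],(400,250))]))
cv2.imwrite("pics/s5.png",t)
rows(seat(.012,.012),frame(25.5,42),5)
```

```text
98.50278357043862 [-0.14109156  0.60348796  1.35636849  0.59045544  1.63556978  0.88350393] [-0.29247906  0.60269032 -0.74244217] [-0.28806815  0.60394744 -0.74314483]
from [0.7042 0.1279 0.1915] rot [0.01 0.12 0.04] width 0.11713566534569055 F [ 0.4  0.1 -3.6]
[-0.01, 0.18, 1.01] [0.0, 0.02, 0.01]
[-0.01, 0.18, 1.01] [0.0, 0.02, 0.01]
[-0.01, 0.18, 1.01] [0.0, 0.02, 0.01]
[-0.01, 0.18, 1.01] [0.0, 0.02, 0.01]
[-0.01, 0.18, 1.01] [0.0, 0.02, 0.01]
```

View pics/p5.png

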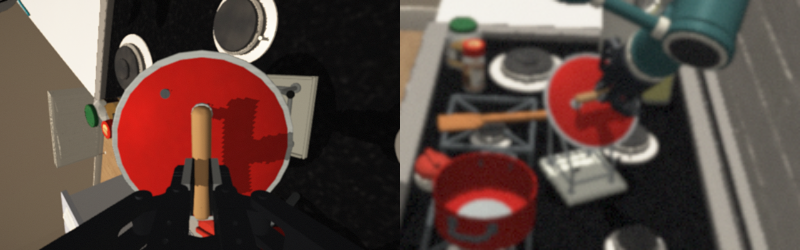

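The wrist view shows the lid held square in the fingers, with the tray's front edge behind it on the right, roughly centred. The side view shows the pot unmoved and the lid above the rest.

{"name": "move_arm", "arguments": {"series": [0,0,0.2,1,0,0,0,0,0,0.2,1,0,0,0,0,0,0.2,1,0,0,0,0,0,0.2,1,0,0,0,0,0,0,0.5,0,0,0]}}

```text
time: 12.28
tool_pos: [0.693, 0.1505, 0.1507]
tcp_rot: [-2.357, -0.535, 0.21]
wrist_force: [0.2, -0.4, -3.8]
width: 0.117
grip_force: 98.5
```

{"name": "move_arm", "arguments": {"series": [0,0,0,0,0,0,0,0,0,0,0,0,0,0]}}

```text
time: 12.52
tool_pos: [0.6942, 0.15, 0.1523]
tcp_rot: [-2.358, -0.535, 0.207]
wrist_force: [0.7, -0.8, -3.5]
width: 0.117
grip_force: 98.5
```

```bash
cat > chk.py <<'E'
from h import *
s=read_state(); f=s["wrist_force"]; p=s["tool_pos"]; d=p-seat(0,0)
print("t",s["time"],"up",d@uu,"out",d@nn,"lat",d@yd,"F up",f@uu,"n",f@nn,"y",f@yd,"torque",s["torque"].round(2),"w",s["width"],s["grip_force"])
E
python3 chk.py
```

```text
t 12.525 up 0.012636671281413363 out 0.01713557594172838 lat -0.0010884021660720266 F up -3.1164322760929513 n -1.966927016300263 y -0.25628057627413714 torque [-0.85 -0.44  0.02] w 0.11686260197384765 98.45980145037174
```

{"name": "move_arm", "arguments": {"series": [0,0,0,0.4,0,0,0,0,0,0,0.4,0,0,0,0,0,0,0.3,0,0,0,0,0,0,0,0,0,0,0,0,0,0,0,0,0]}}

```text
time: 13.15
tool_pos: [0.6906, 0.1567, 0.1438]
tcp_rot: [-2.358, -0.535, 0.208]
wrist_force: [-0.3, 0.9, -4.4]
width: 0.117
grip_force: 98.5
```

```bash
python3 chk.py
```

```text
t 13.15 up 0.0125468266453402 out 0.005724364929193666 lat -0.0007858808955930489 F up -2.218321576572767 n -3.881738473552202 y -0.08309243094092837 torque [-0.76 -0.38  0.  ] w 0.11696949049746419 98.49352821707726
```

{"name": "move_arm", "arguments": {"series": [0,0,0,0.2,0,0,0,0,0,0,0.2,0,0,0,0,0,0,0,0,0,0,0,0,0,0,0,0,0]}}

```text
time: 13.65
tool_pos: [0.6894, 0.1591, 0.1407]
tcp_rot: [-2.358, -0.535, 0.208]
wrist_force: [-0.5, 0.9, -4.7]
width: 0.117
grip_force: 98.5
```

```bash
python3 chk.py
```

```text
t 13.65 up 0.012538392060949595 out 0.001657488806992425 lat -0.0007537363349072546 F up -2.3490407522217636 n -4.1438356399986445 y 0.06905268530591785 torque [-0.84 -0.37  0.04] w 0.11695632428861442 98.49345196969807
```

{"name": "move_arm", "arguments": {"series": [0,0,0.2,0.1,0,0,0,0,0,0.2,0,0,0,0,0,0,0.2,0,0,0,0,0,0,0.2,0,0,0,0,0,0,0,0,0,0,0]}}

```text
time: 14.28
tool_pos: [0.6919, 0.154, 0.1346]
tcp_rot: [-2.358, -0.535, 0.208]
wrist_force: [0.8, -0.7, -2.9]
width: 0.116
grip_force: 98.6
```

```bash
python3 chk.py
```

```text
t 14.275 up 0.004217066324012229 out 0.0008168379165653505 lat -0.0008059823226114164 F up -2.634260187380042 n -1.4774921228133837 y -0.41879094457091837 torque [-0.85 -0.43 -0.01] w 0.1163708635199394 98.61089719925076
```

Light contact with the wires has begun. I'll keep pressing in slightly and sliding down.

{"name": "move_arm", "arguments": {"series": [0,0,0.2,0.1,0,0,0,0,0,0.2,0.05,0,0,0,0,0,0,0,0,0,0,0,0,0,0,0,0,0]}}

```text
time: 14.78
tool_pos: [0.6933, 0.1525, 0.1323]
tcp_rot: [-2.358, -0.536, 0.206]
wrist_force: [1.3, -3.1, 5.0]
width: 0.115
grip_force: 99.6
```

```bash
python3 chk.py
```

```text
t 14.775 up 0.001222506904033506 out 0.000506578005278558 lat -0.0013793480546137344 F up 0.8943467710872044 n 5.97758476940854 y 0.14620202296035184 torque [-0.12  0.13  0.13] w 0.11496866835968347 99.63874262830359
```

{"name": "move_arm", "arguments": {"series": [0,0,0.2,0,0,0,0,0,0,0,0,0,0,0,0,0,0,0,0,0,0]}}

```text
time: 15.15
tool_pos: [0.6937, 0.1517, 0.1315]
tcp_rot: [-2.356, -0.536, 0.206]
wrist_force: [-0.2, -0.7, 5.9]
width: 0.117
grip_force: 99.6
```

```bash
python3 chk.py
```

```text
t 15.15 up 2.8952961720846006e-05 out 0.0005179868651010775 lat -0.0014213807675300138 F up 3.529029911302346 n 4.739926893212012 y 0.48083988876279105 torque [0.16 0.27 0.13] w 0.11701839588384942 99.6485029446194
```

{"name": "move_arm", "arguments": {"series": [0,0,0.2,0,0,0,0,0,0,0,0,0,0,0,0,0,0,0,0,0,0]}}

```text
time: 15.52
tool_pos: [0.6937, 0.1513, 0.1313]
tcp_rot: [-2.354, -0.537, 0.207]
wrist_force: [-3.6, 0.2, 9.6]
width: 0.116
grip_force: 99.7
```

```bash
python3 chk.py
```

```text
t 15.525 up -0.0003803572129321621 out 0.000511756572023609 lat -0.0012349273712676057 F up 7.708684776945753 n 5.925663424706514 y 3.1475006276986726 torque [0.78 0.62 0.29] w 0.11555764959259998 99.72996185766533
```

The rim is now on the hooks: up-slope force is about 10 N and the position sits at the seat. Releasing.

{"name": "move_arm", "arguments": {"series": [4,0,0,0,0,0,0,4,0,0,0,0,0,0,4,0,0,0,0,0,0,4,0,0,0,0,0,0,4,0,0,0,0,0,0]}}

```text
time: 16.15
tool_pos: [0.6938, 0.1498, 0.128]
tcp_rot: [-2.358, -0.535, 0.209]
wrist_force: [0.1, -0.3, 0.6]
width: 0.465
grip_force: 0.0
```

```bash
python3 chk.py
```

```text
t 16.15 up -0.0036157990384628885 out -0.0009910855672974805 lat -0.0007130648920602263 F up 0.16581862762836785 n 0.6911805104591978 y 0.04045277573201491 torque [-0.26 -0.12  0.01] w 0.4650151198108849 0.0
```

{"name": "move_arm", "arguments": {"series": [4,0,-0.3,-1,0,0,0,4,0,0,-2,0,0,0,4,0,0,-3,0,0,0,4,0,0,-4,0,0,0,4,0,0,-4,0,0,0]}}

```text
time: 16.77
tool_pos: [0.7344, 0.0657, 0.2366]
tcp_rot: [-2.359, -0.535, 0.206]
wrist_force: [0.5, 0.5, 0.2]
width: 0.47
grip_force: 0.0
```

Run:
```python
from h import *
t=read_camera("side")[:,:,::-1];tt=read_camera("top")[:,:,::-1];cv2.imwrite("pics/s6.png",t);cv2.imwrite("pics/t6.png",tt)
cv2.imwrite("pics/p6.png",np.hstack([cv2.resize(tt[130:255,240:400],(400,312)),cv2.resize(t[140:265,250:410],(400,312))]))
sp=np.array([.5301,.2551]); a=np.radians(11.65)
rows([sp[0],sp[1],.20],frame(11.65),15)
```

```text
from [0.7371 0.0635 0.2402] rot [-41.56   4.67  13.3 ] width 0.4685955539849471 F [ 0.6 -0.3  1.3]
[-0.7, -1.13, 1.36] [-2.77, 0.31, 0.89]
[-0.72, -1.18, 1.3] [-2.77, 0.31, 0.89]
[-0.75, -1.23, 1.24] [-2.77, 0.31, 0.89]
[-0.78, -1.28, 1.17] [-2.77, 0.31, 0.89]
[-0.8, -1.32, 1.1] [-2.77, 0.31, 0.89]
[-0.83, -1.36, 1.04] [-2.77, 0.31, 0.89]
[-0.86, -1.39, 0.96] [-2.77, 0.31, 0.89]
[-0.88, -1.43, 0.89] [-2.77, 0.31, 0.89]
[-0.91, -1.45, 0.82] [-2.77, 0.31, 0.89]
[-0.94, -1.48, 0.74] [-2.77, 0.31, 0.89]
[-0.96, -1.5, 0.66] [-2.77, 0.31, 0.89]
[-0.99, -1.51, 0.59] [-2.77, 0.31, 0.89]
[-1.02, -1.52, 0.51] [-2.77, 0.31, 0.89]
[-1.04, -1.53, 0.43] [-2.77, 0.31, 0.89]
[-1.07, -1.53, 0.35] [-2.77, 0.31, 0.89]
```

View pics/p6.png

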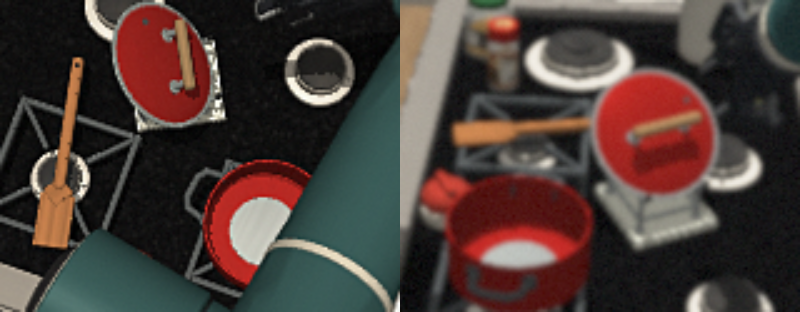

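The pictures show the lid leaning on the rest with its bar facing out, the pot open and in place, and the spatula untouched.

Run:
```python
from h import *
p,g=tri(("top",(314,152)),("side",(357.2,190))); H=ro+.020*xd+.104*zh+.048*nn
print("handle err up,out,lat",(p-H)@uu,(p-H)@nn,(p-H)@yd,"gap",g)
rows([.62,.07,.33],frame(11.65),8)
rows([.53,.255,.28],frame(11.65),5,np.array([.62,.07,.33]),frame(11.65))
```

```text
handle err up,out,lat -0.0015020948707815994 0.0035789841401473368 -0.00038716934925864916 gap 0.002464091971661746
from [0.7371 0.0635 0.2402] rot [-41.56   4.67  13.3 ] width 0.4685955539849471 F [ 0.6 -0.3  1.3]
[-1.28, -1.28, -0.38] [-5.19, 0.58, 1.66]
[-1.31, -1.2, -0.5] [-5.19, 0.58, 1.66]
[-1.34, -1.11, -0.62] [-5.19, 0.58, 1.66]
[-1.36, -1.01, -0.73] [-5.19, 0.58, 1.66]
[-1.38, -0.9, -0.83] [-5.19, 0.58, 1.66]
[-1.4, -0.78, -0.92] [-5.19, 0.58, 1.66]
[-1.41, -0.65, -1.0] [-5.19, 0.58, 1.66]
[-1.42, -0.52, -1.07] [-5.19, 0.58, 1.66]
from [0.62 0.07 0.33] rot [0. 0. 0.] width 0.4685955539849471 F [ 0.6 -0.3  1.3]
[-1.02, -3.99, 1.0] [0.0, 0.0, 0.0]
[-1.02, -3.99, 1.0] [0.0, 0.0, 0.0]
[-1.02, -3.99, 1.0] [0.0, 0.0, 0.0]
[-1.02, -3.99, 1.0] [0.0, 0.0, 0.0]
[-1.02, -3.99, 1.0] [0.0, 0.0, 0.0]
```

Lid seat verified to within 4 mm. Moving to the spatula.

{"name": "move_arm", "arguments": {"series": [4,-1.3,-1.3,-0.4,-5.2,0.6,1.7,4,-1.3,-1.2,-0.5,-5.2,0.6,1.7,4,-1.35,-1.1,-0.6,-5.2,0.6,1.7,4,-1.35,-1,-0.75,-5.2,0.6,1.7,4,-1.4,-0.9,-0.85,-5.2,0.6,1.7]}}

```text
time: 17.5
tool_pos: [0.6601, 0.0709, 0.2921]
tcp_rot: [-2.843, -0.413, 0.096]
wrist_force: [-0.3, 0.1, 0.2]
width: 0.469
grip_force: 0.0
```

{"name": "move_arm", "arguments": {"series": [4,-1.4,-0.8,-0.9,-5.2,0.6,1.7,4,-1.4,-0.65,-1,-5.2,0.6,1.7,4,-1.4,-0.5,-1.05,-5.2,0.5,1.5,4,-1,-2,0.3,0,0,0,4,-1,-4,1,0,0,0]}}

```text
time: 18.12
tool_pos: [0.585, 0.129, 0.3126]
tcp_rot: [-3.121, -0.319, 0.016]
wrist_force: [0.3, 0.7, -0.3]
width: 0.469
grip_force: 0.0
```

{"name": "move_arm", "arguments": {"series": [4,-1,-4,1,0,0,0,4,-1,-4,1,0,0,0,4,-1,-4,1.2,0,0,0,4,0,-2,0.5,0,0,0,4,0,0,0,0,0,0]}}

```text
time: 18.75
tool_pos: [0.5266, 0.2601, 0.2752]
tcp_rot: [-3.123, -0.324, 0.02]
wrist_force: [-0.4, -0.1, -0.3]
width: 0.47
grip_force: 0.0
```

Run:
```python
from h import *
np.set_printoptions(precision=4,suppress=True)
c=cam("wrist"); w=read_camera("wrist")[:,:,::-1].copy(); cv2.imwrite("pics/w7.png",w); hsv=cv2.cvtColor(w,cv2.COLOR_BGR2HSV)
m=cv2.inRange(hsv,(5,100,40),(22,255,255))
ks=sorted(cv2.findContours(m,0,1)[0],key=cv2.contourArea)[-3:]
for k in ks:
    P=np.array([plane("w",p[0],.053,c)[:2] for p in k],np.float32)*1000; print(cv2.contourArea(k),cv2.boundingRect(k),cv2.minAreaRect(P))
rows([.5301,.2551,.10],frame(11.65),5)
```

```text
5172.0 (306, 16, 42, 235) ((550.395263671875, 259.7330017089844), (256.7120361328125, 48.65711212158203), 11.507909774780273)
5361.5 (504, 330, 136, 70) ((314.8434753417969, -160.4324951171875), (122.14152526855469, 251.87701416015625), 8.155096054077148)
17154.5 (0, 236, 149, 164) ((207.85874938964844, 555.73974609375), (204.34715270996094, 316.5071105957031), 82.83973693847656)
from [0.5273 0.2592 0.2758] rot [-0.16  0.67  0.13] width 0.46625714176636046 F [-0.  -0.9 -0.1]
[0.08, 0.1, 3.52] [-0.03, 0.13, 0.03]
[0.07, 0.1, 3.52] [-0.03, 0.13, 0.03]
[0.06, 0.1, 3.52] [-0.03, 0.13, 0.03]
[0.05, 0.1, 3.52] [-0.03, 0.13, 0.03]
[0.05, 0.09, 3.52] [-0.03, 0.13, 0.03]
```

View pics/w7.png

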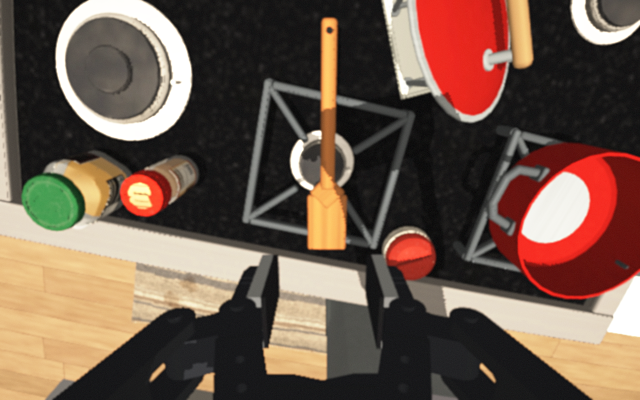

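The wrist view shows the spatula handle from (329,20) to (327,185) and the blade down to (327,248). The support bars end at the burner ring near (303,137), (349,143), (352,183) and (297,180).

Run:
```python
from h import *
c=cam("wrist"); f=frame(11.5); b=np.array([.5303,.2556,.043])
for p in [(303,137),(349,143),(352,183),(297,180)]:
    print(p,np.round(f.inv().apply(plane("w",p,.043,c)-b)*1000,1))
print(proj("w",b,c)); rows([.5303,.2556,.10],f,5)
```

```text
(303, 137) [ 28.1 -26.1   0. ]
(349, 143) [21.6 25.9  0. ]
(352, 183) [-25.1  30.8   0. ]
(297, 180) [-21.9 -33.7   0. ]
[[325.92112776 161.71358565]]
from [0.5273 0.2592 0.2758] rot [-0.16  0.67  0.28] width 0.46625714176636046 F [-0.  -0.9 -0.1]
[0.08, 0.09, 3.52] [-0.03, 0.13, 0.06]
[0.08, 0.09, 3.52] [-0.03, 0.13, 0.06]
[0.07, 0.09, 3.52] [-0.03, 0.13, 0.06]
[0.06, 0.09, 3.52] [-0.03, 0.13, 0.06]
[0.05, 0.08, 3.52] [-0.03, 0.13, 0.06]
```

{"name": "move_arm", "arguments": {"series": [3.5,0.1,0.1,3.5,0,0.2,0.1,3.5,0.1,0.1,3.5,0,0.2,0.1,3.5,0.1,0.1,4,0,0.2,0.1,3.5,0,0.1,4,0,0,0,3.5,0,0,2.5,0,0,0]}}

```text
time: 19.42
tool_pos: [0.5302, 0.2543, 0.0995]
tcp_rot: [-3.124, -0.309, 0.004]
wrist_force: [-0.5, 0.1, -0.1]
width: 0.409
grip_force: 0.0
```

{"name": "move_arm", "arguments": {"series": [3.5,0,0,0,0,0,0,3.5,0,0,0,0,0,0,3.5,0,0,0,0,0,0]}}

```text
time: 19.8
tool_pos: [0.5319, 0.2566, 0.1035]
tcp_rot: [-3.122, -0.311, -0.005]
wrist_force: [-0.3, 0.1, 0.2]
width: 0.416
grip_force: 0.0
```

```bash
python3 -c "
from h import *
rows([.5303,.2556,.041],frame(11.5),1)"
```

```text
from [0.5319 0.2566 0.1035] rot [-0.22 -0.19 -0.11] width 0.41590443081932493 F [-0.3  0.1  0.2]
[-0.19, 0.09, 6.25] [-0.22, -0.19, -0.11]
```

{"name": "move_arm", "arguments": {"series": [3.5,-0.1,0.1,2.5,-0.2,-0.2,-0.1,3.5,-0.1,0,2.2,0,0,0,3.5,0,0,1.5,0,0,0,3.5,0,0,0,0,0,0,3.5,0,0,0,0,0,0]}}

```text
time: 20.42
tool_pos: [0.5291, 0.2554, 0.0404]
tcp_rot: [3.126, 0.315, -0.003]
wrist_force: [-0.1, -0.2, -0.4]
width: 0.408
grip_force: 0.0
```

{"name": "move_arm", "arguments": {"series": [0,0,0,0,0,0,0,0,0,0,0,0,0,0,0,0,0,0,0,0,0,0,0,0,0,0,0,0,0,0,0,0,0,0,0], "grip_force": 50}}

```text
time: 21.05
tool_pos: [0.5293, 0.2554, 0.0407]
tcp_rot: [3.126, 0.315, -0.002]
wrist_force: [-0.8, -0.5, 5.6]
width: 0.144
grip_force: 49.2
```

{"name": "move_arm", "arguments": {"series": [0,0,0,-0.3,0,0,0,0,0,0,-0.6,0,0,0,0,0,0,-1,0,0,0,0,0,0,-1,0,0,0,0,0,0,0,0,0,0]}}

```text
time: 21.68
tool_pos: [0.5295, 0.2555, 0.07]
tcp_rot: [-3.126, -0.315, 0.001]
wrist_force: [-0.7, 0.4, -1.4]
width: 0.152
grip_force: 48.8
```

```bash
python3 -c "
from h import *
rows([.531,-.020,.25],frame(11.5),7,np.array([.5297,.2555,.25]),frame(11.5))"
```

```text
from [0.5297 0.2555 0.25  ] rot [0. 0. 0.] width 0.151643810718653 F [-0.7  0.4 -1.4]
[-0.77, 3.86, 0.0] [0.0, 0.0, 0.0]
[-0.77, 3.86, 0.0] [0.0, 0.0, 0.0]
[-0.77, 3.86, 0.0] [0.0, 0.0, 0.0]
[-0.77, 3.86, 0.0] [0.0, 0.0, 0.0]
[-0.77, 3.86, 0.0] [0.0, 0.0, 0.0]
[-0.77, 3.86, 0.0] [0.0, 0.0, 0.0]
[-0.77, 3.86, 0.0] [0.0, 0.0, 0.0]
```

{"name": "move_arm", "arguments": {"series": [0,0,0,-2,0,0,0,0,0,0,-4,0,0,0,0,0,0,-5,0,0,0,0,0,0,-5,0,0,0,0,0,0,-2,0,0,0]}}

```text
time: 22.3
tool_pos: [0.5308, 0.256, 0.2535]
tcp_rot: [-3.124, -0.315, -0.005]
wrist_force: [0.7, 0.4, -0.2]
width: 0.148
grip_force: 48.9
```

{"name": "move_arm", "arguments": {"series": [0,-0.5,2.5,0,0,0,0,0,-0.7,3.5,0,0,0,0,0,-0.8,4,0,0,0,0,0,-0.8,4,0,0,0,0,0,-0.8,4,0,0,0,0]}}

```text
time: 22.92
tool_pos: [0.5287, 0.0704, 0.2475]
tcp_rot: [3.125, 0.316, -0.009]
wrist_force: [0.3, -0.7, -0.9]
width: 0.142
grip_force: 48.9
```

{"name": "move_arm", "arguments": {"series": [0,-0.8,4,0,0,0,0,0,-0.6,3,0,0,0,0,0,-0.4,2,0,0,0,0,0,0,0,0,0,0,0,0,0,0,0,0,0,0]}}

```text
time: 23.55
tool_pos: [0.5295, -0.0196, 0.248]
tcp_rot: [-3.126, -0.315, 0.008]
wrist_force: [-0.5, 0.7, -0.5]
width: 0.146
grip_force: 48.9
```

Run:
```python
from h import *
rows([.531,-.020,.135],frame(11.5),4)
t=read_camera("side")[:,:,::-1];w=read_camera("wrist")[:,:,::-1]; cv2.imwrite("pics/p8.png",np.hstack([cv2.resize(w,(400,250)),cv2.resize(t[125:265,240:464],(400,250))]))
```

```text
from [ 0.5295 -0.0196  0.248 ] rot [-0.03  0.28  0.01] width 0.14567938718727746 F [-0.5  0.7 -0.5]
[0.05, 0.02, 2.82] [-0.01, 0.07, 0.0]
[0.05, 0.02, 2.82] [-0.01, 0.07, 0.0]
[0.04, 0.02, 2.82] [-0.01, 0.07, 0.0]
[0.04, 0.02, 2.82] [-0.01, 0.07, 0.0]
```

View pics/p8.png

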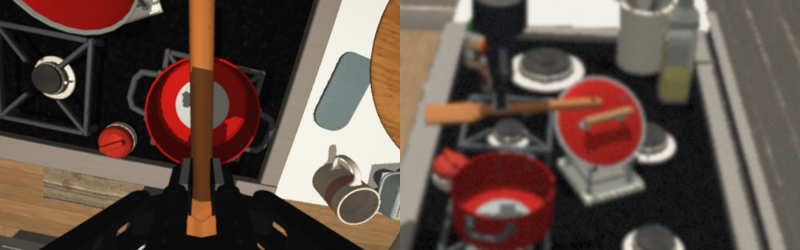

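The spatula is held level over the middle of the open pot, and the lid is still seated. I've now viewed 12 pictures, which is over the limit of 10, so from here I'll go by numbers only.

{"name": "move_arm", "arguments": {"series": [0,0.1,0,2.5,0,0.2,0,0,0,0,3.5,0,0,0,0,0,0,3,0,0,0,0,0,0,2,0,0,0,0,0,0,0,0,0,0]}}

```text
time: 24.28
tool_pos: [0.529, -0.019, 0.1366]
tcp_rot: [-3.125, -0.317, 0.007]
wrist_force: [-0.1, 0.6, -0.1]
width: 0.147
grip_force: 48.9
```

{"name": "move_arm", "arguments": {"series": [0,0,0,0,0,0,0,0,0,0,0,0,0,0]}}

```text
time: 24.52
tool_pos: [0.532, -0.0199, 0.1402]
tcp_rot: [3.125, 0.316, 0.004]
wrist_force: [0.6, 0.2, -0.9]
width: 0.146
grip_force: 48.9
```

```bash
python3 -c "
from h import *
rows([.531,-.020,.117],frame(11.5),1); im=read_camera('side')[:,:,::-1]; cv2.imwrite('pics/s9.png',im)"
```

```text
from [ 0.532  -0.0199  0.1402] rot [ 0.06 -0.13  0.04] width 0.1462391810321162 F [ 0.6  0.2 -0.9]
[-0.11, -0.01, 2.32] [0.06, -0.13, 0.04]
```

{"name": "move_arm", "arguments": {"series": [0,0,0,1,0,0,0,0,0,0,0.8,0,0,0,0,0,0,0.3,0,0,0,0,0,0,0,0,0,0,0,0,0,0,0,0,0]}}

```text
time: 25.2
tool_pos: [0.531, -0.02, 0.1177]
tcp_rot: [3.125, 0.315, 0.0]
wrist_force: [0.6, -0.6, -1.1]
width: 0.147
grip_force: 48.9
```

{"name": "move_arm", "arguments": {"series": [0,0,0,0.15,0,0,0,0,0,0,0,0,0,0,0,0,0,0,0,0,0]}}

```text
time: 25.58
tool_pos: [0.5309, -0.02, 0.1162]
tcp_rot: [3.125, 0.315, -0.0]
wrist_force: [0.6, 0.0, 0.2]
width: 0.15
grip_force: 48.9
```

{"name": "move_arm", "arguments": {"series": [0,0,0,0.15,0,0,0,0,0,0,0,0,0,0,0,0,0,0,0,0,0]}}

```text
time: 25.95
tool_pos: [0.5311, -0.02, 0.1157]
tcp_rot: [3.125, 0.315, 0.001]
wrist_force: [-2.2, 0.8, 4.8]
width: 0.147
grip_force: 50.5
```

Contact is at z=0.1157, as predicted. Releasing and backing straight up.

{"name": "move_arm", "arguments": {"series": [3.5,0,0,0,0,0,0,3.5,0,0,0,0,0,0,3.5,0,0,0,0,0,0,3.5,0,0,0,0,0,0,3.5,0,0,0,0,0,0]}}

```text
time: 26.58
tool_pos: [0.5308, -0.02, 0.1145]
tcp_rot: [3.125, 0.315, -0.001]
wrist_force: [0.1, -0.3, -1.0]
width: 0.411
grip_force: 0.0
```

{"name": "move_arm", "arguments": {"series": [3.5,0,0,-1,0,0,0,3.5,0,0,-2,0,0,0,3.5,0,0,-3,0,0,0,3.5,0,0,-4,0,0,0,3.5,0,0,-4,0,0,0]}}

```text
time: 27.2
tool_pos: [0.5308, -0.0199, 0.2565]
tcp_rot: [3.125, 0.315, 0.001]
wrist_force: [0.4, 0.2, -0.3]
width: 0.415
grip_force: 0.0
```

Run:
```python
from h import *
np.set_printoptions(precision=4,suppress=True)
c=cam("wrist"); w=read_camera("wrist")[:,:,::-1].copy(); cv2.imwrite("pics/w9.png",w); hsv=cv2.cvtColor(w,cv2.COLOR_BGR2HSV)
m=cv2.inRange(hsv,(5,90,30),(22,255,255)); 
k=[k for k in cv2.findContours(m,0,1)[0] if cv2.contourArea(k)>800]
for q in k:
    P=np.array([plane("w",p[0],.128,c)[:2] for p in q],np.float32)*1000; print(cv2.boundingRect(q),cv2.minAreaRect(P))
t=read_camera("side")[:,:,::-1].copy(); cv2.imwrite("pics/s10.png",t); hs=cv2.cvtColor(t,cv2.COLOR_BGR2HSV)
b=cv2.inRange(hs,(8,60,80),(25,220,255))
for q in cv2.findContours(b[150:265,235:410].copy(),0,1,offset=(235,150))[0]:
    if cv2.contourArea(q)>30: print("side wood",cv2.minAreaRect(q))
a=np.radians(191.5); d=np.array([np.cos(a),np.sin(a),0])
for x in(-.148,.107): print("expect",proj("side",np.array([.532,-.02,.124])+d*x))
H=ro+.020*xd+.104*zh+.048*nn; print("handle expect",proj("side",H)); print(read_state()["tool_pos"],read_state()["time"])
```

```text
(487, 278, 153, 122) ((416.89666748046875, -319.90185546875), (206.0857696533203, 78.35818481445312), 63.2038688659668)
(0, 251, 170, 130) ((322.61376953125, 195.1515350341797), (170.4398651123047, 173.06500244140625), 83.27738952636719)
(586, 0, 54, 243) ((626.7103271484375, -255.57594299316406), (215.3279571533203, 48.97159957885742), 26.662771224975586)
(296, 0, 53, 296) ((551.6171264648438, -16.022212982177734), (251.72177124023438, 48.333534240722656), 11.543821334838867)
side wood ((303.16510009765625, 226.71490478515625), (13.431183815002441, 94.17369842529297), 87.45519256591797)
side wood ((356.558837890625, 189.73532104492188), (5.578319072723389, 27.891597747802734), 75.96376037597656)
side wood ((284.8049011230469, 161.243896484375), (16.24207305908203, 6.871645927429199), 38.65980911254883)
side wood ((247.99996948242188, 190.99996948242188), (81.99998474121094, 25.999996185302734), 90.0)
expect [[350.1474 221.8704]]
expect [[257.7407 229.3587]]
handle expect [[356.1155 189.9743]]
[ 0.5344 -0.0202  0.2616] 27.3
```

The spatula's balance point is at (0.531, -0.020) over the pot, its measured position in the side view matches the prediction, and the lid handle is where expected. Handing in.

{"name": "move_arm", "arguments": {"series": [3.5,0,0,-2,0,0,0,3.5,0,0,0,0,0,0,3.5,0,0,0,0,0,0]}}

```text
time: 27.68
tool_pos: [0.5304, -0.0199, 0.2739]
tcp_rot: [3.126, 0.315, -0.002]
wrist_force: [1.1, 0.2, -0.2]
width: 0.407
grip_force: 0.0
```

```bash
python3 -c "
from workcell import *
print(finish_job())"
```

```text
the job is handed in; nothing more can be done
None
```

I handed the job in at about 28 s with the lid seated on the rest and the spatula across the open pot, but no verdict came back; the first lid grasp slipped and dropped the lid back onto the pot before a second one held, and I viewed 12 pictures against the limit of 10.

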